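# Raise the heavy lid of a lens curing box with its lift lever

## Robot

A 6-joint arm with a two-finger parallel gripper is mounted at the origin on the work surface. World frame = base frame: x ahead of the robot, y to its left, z up, the work surface at z = 0. Lengths are in mm, angles in rad, forces in N, time in s.
With the tool pointing down it reaches from about 250 to 775 mm from the base axis. Payload 4 kg.
Tool frame: the origin (TCP) lies on the front face of the gripper's body, between the roots of the fingers; the fingertips stand ctrl.tcp_to_tips ahead of it and the grasp point (between the pads) lies 78 mm ahead of it (ctrl.tcp_to_tips is the distance from the TCP to the fingertips, in mm); z points along the fingers, y is the direction in which the jaws open and shut (so a half turn about z gives the same grasp; the last joint's range is limited). The gripper opens to 94 mm and grips with 3 to 60 N. Pads are 16 mm wide; open, the fingers measure 119 mm over their backs; the gripper's body (75 mm by 177 mm) begins 78 mm behind the grasp point.
Start: joints at [1.169, 0.087, 1.371, -0, 1.684, -0.103], TCP at [161.912, 525.638, 302.706] pointing down, gripper open.
Joint ranges: [-3.1, 3.1], [-0.76, 2.03], [0.27, 2.55], [-1.08, 4.22], [0.17, 2.65], [-2.57, 2.57]. Speed limits (rad/s): [2.79, 2.79, 3.14, 3.14, 3.14, 3.14].

## Interface

Orientations are given as a unit quaternion [x, y, z, w].
In Python, from bench import monitor, vision, job_done, ctrl gives the robot as it stands.
- The arm moves only by the tool drive_tool, never from a script. Its argument "motion" is a list of rows, each an object of numbers: "rx", "ry", "rz": the turn, a rotation vector about the tool's x, y, z in rad; "dx", "dy", "dz": the shift along the tool's x, y, z in cm; "hand": the finger opening in cm, from 0 to 9.4. In form: [{"rx": .., "ry": .., "rz": .., "dx": .., "dy": .., "dz": .., "hand": ..}, ...]. A call has 1 to 10 rows; each row is the pose to reach, as a shift and turn from the pose measured when the call began, along the tool's axes at that moment; what a row does not reach only later rows make up. A row lasts 1/10 s, in which the tool goes at most 50 mm and 8.59 degrees, less where a joint would pass 70% of its speed; a pose out of reach is approached as far as the arm can. A call with a gripper value outside its range is refused whole. The fingers move at their own pace and stop on an object; "squeeze" is the grip in N (left out, the last holds). Time passes only in rows, so rows that repeat a pose let the fingers close. It gives the time, the measured TCP pose, the force and the opening at its end, in the units of the state.
- monitor.state(): the state, without advancing time (a new reading comes with each control period).
- vision.snapshot(name): name is "scene" or "top"; returns the picture (400x640x3 uint8, red, green, blue); there is no depth.
- vision.camera_model(name): a dict with "fx", "fy", "cx", "cy" (pixels), "pose" (4x4, takes a point from camera to world coordinates). Camera axes: x right, y up, looking along -z (the intrinsics and any distortion apply to the point x, -y, -z); pixel columns grow to the right and rows downward; lengths in mm; the calibration is good to about 2 mm. A picture is of the moment at which its call begins. camera_model takes no time and is no camera call.
- job_done(): hands the job in, once; it reports no verdict.
Trained networks look in the newest picture that a camera, given by its name, has taken for a name from the list of things; names that differ only in an ending like _2 or _b are one class to them, and where a whole thing is asked for, a point or a joint stands for the part that bears it (a point fixed in the world has none). Each returns a list of dicts, best first, with "p" (0 to 1); they miss things now and then, are a little off and sometimes report something else, mostly with a low value. They report only what shows in the picture. A call takes as long as a camera call.
- vision.cut_out(name, camera): "pixels" (400x640 bool, what is visible of it) and "bbox" ([left, top, right, bottom] in pixels, round what is visible of it).
The state is a dict: "time": time; "joint_positions": joint angles; "joint_velocities": joint speeds; "joint_efforts": joint torques, N m; "position": TCP position; "ee_rot": TCP orientation; "wrist_force": force on the tool from outside, world axes, zero at the start; "moment": the same for the moment, N m; "grip_width": opening from 0.0 (shut) to 1.0 (fully open).
Only numpy, scipy, OpenCV 4.12 (cv2) and the standard library are available. Lean on these libraries where they do the work, as an engineer would, in place of code of your own. Each camera call takes 0.05 s, during which the arm holds its last target.

## Task

The lenses in the curing box on the optician's bench have set and I want both hands free to take them out: with a fingertip slide the bolt at the front of the box fully back so that the lid is free, then press the rubber pad of the long lift lever beside the box all the way down to its stop so that the lid rises, smoothly and without letting it fall. Finish while still holding the pad down with the lid fully up. Keep off the lid itself, and leave the other things on the bench where they are.

Things in the scene. Friction and masses are not known exactly. Their poses are not given: they have to be found in the camera images.
- curing_box: White sheet-steel UV curing box, fixed, 210 (x) x 240 (y) mm, 172 mm high with its lid shut; origin: centre of its underside, on the bench. Own axes: +x to its back (lid hinge), y across, z up; turned up to 0.35 rad about z. Lift lever along its -y side, slide bolt on its front rim. The lid's lamp housing is set back 55 mm from the front edge; before it the lid is a flange 122 mm above the bench
- lid: Heavy white lid (1.1 to 1.8 kg with lamps and ballast) on the box; origin: centre of its flange, 110 mm in front of its hinge, which runs along the box's back edge 114 mm above the bench. Frame parallel to the box's when shut; its front edge rises, about 0.7 rad of tilt with the lever at its stop. Only the lever holds it up: let go, it falls. An ear on its -y side rests on the lever's short end
- lever (a joint): Two-armed steel lift lever at the box's -y side: angle in rad, 0 at rest (long end up), 0.46 at its lower stop (a rubber buffer that yields a few mm). Its short end, 65 mm behind the pivot, bears under the lid's ear; its pad is about 230 mm in front of the pivot. Locked while the lid is bolted; else 7 to 14 N down on the pad start it, 2 to 5 N near the stop. Let go, it comes back up
- lever_pad (a point): Middle of the top face of the black rubber pad on the lever's long end, 50 mm along the lever x 44 mm (y) x 12 mm thick. Turns with the lever; at rest its frame is parallel to the box's. The face slopes up 0.2 rad towards its free (front) end at rest, down 0.26 rad at the lower stop. About 170 mm above the bench at rest, 63 mm at the stop
- lever_pivot (a point): the lever's pivot axis, fixed on the box, 105 mm above the bench; the axis is parallel to the box's y, frame parallel to the box's. The pad swings about it in a vertical plane along the box's x
- bolt (a joint): Slide bolt, travel in m along the box's +y: 0 to 0.006 at the start, thrown (its bar lies over the lid's keeper tongue and locks the lid); 0.036 fully back at its stop; the lid is free from 0.025. About 2 N of friction, no spring: it stays where it is left
- bolt_thumb (a point): Centre of the bolt's upright steel thumb-piece, 16 (x) x 12 (y) x 26 mm high, on the bolt bar, its top 154 mm above the bench; frame parallel to the box's. It is pushed along the box's +y, away from the lever's side, on its -y face. Bar and staples beside it reach no higher than 132 mm above the bench; the space in front of it and above it is free
- tub: yellow plastic tub of small screws, 85 x 60 x 34 mm, loose, in front of the box; origin at the centre of its underside. To be left alone
- lens_case: white contact-lens case, 76 x 36 x 19 mm, with a pin stuck in it (top 56 mm up), loose, between the lever and the tub; origin at the centre of its underside. To be left alone
- spectacles: folded black spectacles, 135 mm wide, 15 mm high, loose, outside the lever on the box's -y side; origin under their middle. To be left alone
- screwdriver: small screwdriver with black handle, 140 mm long, loose, on the right of the bench; origin underneath. To be left alone
- spec_case: grey hard spectacle case, 65 x 160 x 45 mm, loose, on the left of the bench; origin at the centre of its underside. To be left alone
- cleaner: small cleaner bottle, 48 mm in diameter, 125 mm high, loose, on the left of the bench; origin at the centre of its underside. To be left alone
- pliers: small steel pliers lying flat, 140 mm long, 12 mm high, loose, on the right of the bench; origin at the joint of the pliers, underneath. To be left alone

How it is judged (in metres and radians):
On the way, in this order (a step that is already met when the one before it is completed fails the run):
1. the bolt is slid back clear of the lid while the lid is still shut (value of joint bolt above 0.026 m and angle between lid's own z axis and vertical below 0.05 rad), for 0.1 s.
2. the lid is raised by the lever pressed under the fingers (angle between lid's own z axis and vertical above 0.6 rad and value of joint lever above 0.4 rad and contact force between the fingers and lever above 1 N), for 0.2 s.
At the end, for the whole second after the job is handed in: the bolt is back (more than 26 mm), the lever is pressed to its lower stop (more than 0.42 of 0.46 rad) and kept there by the fingers (more than 1 N on the lever), and the lid stands still, fully up (more than 0.62 rad), for the whole last second (angle between lid's own z axis and vertical above 0.62 rad and value of joint lever above 0.42 rad and value of joint bolt above 0.026 m and contact force between the fingers and lever above 1 N and angular speed of lid below 0.1 rad/s); the arm keeps its last pose, push and grip.
It fails at once if the robot touches the lid itself (contact force between any of the fingers, the arm and lid above 1 N).
It fails at once if the lid is thrown up or falls (faster than 2 rad/s) (angular speed of lid above 2 rad/s).
It fails at once if another thing on the bench is shifted more than 20 mm, lifted or tipped over (distance of any of tub, lens_case, spectacles, screwdriver, spec_case, cleaner, pliers from where it was at the start of the episode above 0.02 m or angle between any of tub, lens_case, spectacles, screwdriver, spec_case, cleaner, pliers's own z axis and vertical above 0.5 rad).
It also fails if it takes over 48 s, if anything falls off the work surface, if the arm or the gripper's body presses on something with over 40 N, if the wrist force passes 120 N, or if a joint passes its speed limit or range.

## Working session

There is one attempt and no reset: what is moved stays moved. The work goes in short steps, Python scripts to look and compute and a tool call to move; the robot and the scene stay as the last step left them, time stands still between calls to the robot, and variables do not carry over. Pictures are saved under pics/ and viewed, and the job is handed in when it is done.

Besides the shell and the picture viewer there is one more tool, called after "Call:" as name(argument=value, ...) on one line, values as JSON. drive_tool: Moves the arm, as the interface text tells. Its arguments: {"type":"object","properties":{"motion":{"type":"array"},"squeeze":{"type":"number"}},"required":["motion"]}

```bash
mkdir -p pics; ls; python3 - <<'E'
from bench import monitor, vision, ctrl
import cv2, numpy as np
print(monitor.state()); print(ctrl.tcp_to_tips)
for n in("scene","top"):
    im=vision.snapshot(n); cv2.imwrite(f"pics/{n}0.png",im[:,:,::-1]); print(n,vision.camera_model(n))
E
```

```text
pics
{'time': 0.0, 'joint_positions': array([ 1.16891619e+00,  8.79401373e-02,  1.37221146e+00, -1.57404256e-05,
        1.68358486e+00, -1.03088541e-01]), 'joint_velocities': array([-2.62945504e-04, -4.07857585e-06, -1.08282786e-03,  6.53154575e-04,
        1.80797584e-04,  3.50099513e-04]), 'joint_efforts': array([-1.85209741e-03, -3.40173161e+01, -3.02428973e+01,  7.15152360e-02,
        3.30972578e-02, -1.94105492e-04]), 'position': array([161.77558297, 525.33001043, 301.53377722]), 'ee_rot': array([ 1.48841472e-01,  9.88860489e-01, -1.03986971e-03, -2.60198665e-04]), 'wrist_force': array([ 0.18163189, -0.72806764,  0.55141456]), 'moment': array([ 0.01610209, -0.03054137, -0.01463278]), 'grip_width': 1.001365162076421}
97.19999999999999
scene {'fx': 440.06792098634884, 'fy': 440.06792098634884, 'cx': 322.56723949259964, 'cy': 202.2536069200202, 'pose': array([[-6.29579888e-01, -4.72286163e-01,  6.16907566e-01,
         1.32923682e+03],
       [ 7.76746864e-01, -3.65110053e-01,  5.13185111e-01,
         6.20704363e+02],
       [-1.71310726e-02,  8.02272042e-01,  5.96712742e-01,
         8.66860186e+02],
       [ 0.00000000e+00,  0.00000000e+00,  0.00000000e+00,
         1.00000000e+00]])}
top {'fx': 398.37031848175883, 'fy': 398.37031848175883, 'cx': 317.3535060075443, 'cy': 199.62487617403522, 'pose': array([[ 1.12402653e-01,  9.71968179e-01, -2.06503033e-01,
         3.34646628e+02],
       [-9.93659722e-01,  1.10460551e-01, -2.09481136e-02,
        -4.92979555e+01],
       [ 2.44953885e-03,  2.07548370e-01,  9.78221690e-01,
         1.24396941e+03],
       [ 0.00000000e+00,  0.00000000e+00,  0.00000000e+00,
         1.00000000e+00]])}
```

View pics/scene0.png

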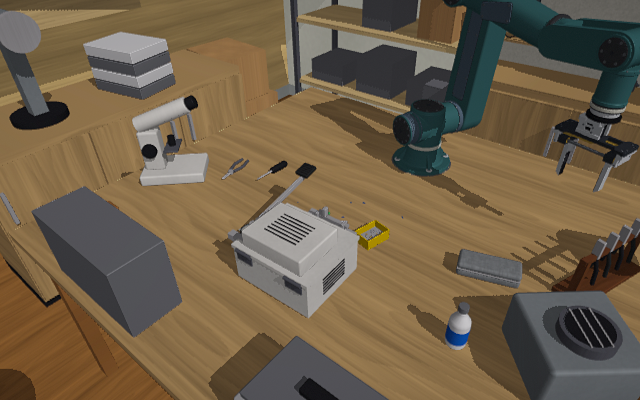

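View pics/top0.png

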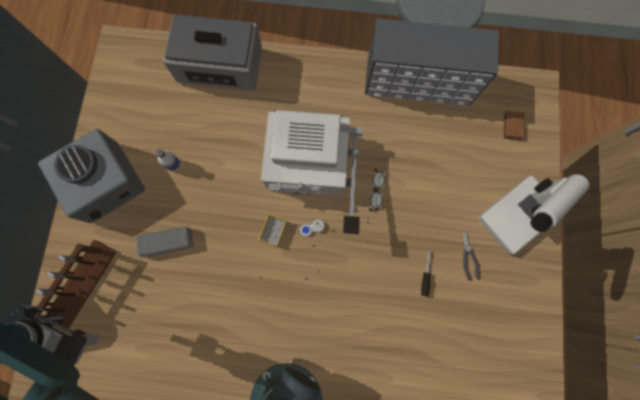

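The scene view has the box near (295,255), the lever pad at (306,170) and the tub at (372,234). The top view has the box near (308,150), the pad at (351,225), and the bolt in the front rim near (300,187). Next I'll enlarge both and run the detectors.

```bash
python3 - <<'E'
from bench import vision
import cv2, numpy as np
for n,(x0,y0,x1,y1),s in(("scene",(225,155,400,320),4),("top",(250,100,400,250),5)):
    im=vision.snapshot(n)
    cv2.imwrite(f"pics/{n}1.png",cv2.resize(im[y0:y1,x0:x1,::-1],None,fx=min(s,4),fy=min(s,4),interpolation=cv2.INTER_CUBIC)) if n=="scene" else cv2.imwrite(f"pics/{n}1.png",cv2.resize(im[y0:y0+120+30,x0:x1,::-1],(600,600),interpolation=cv2.INTER_CUBIC))
    for t in("lever_pad","bolt_thumb","bolt","lid","curing_box","lever","tub","lens_case","spectacles"):
        for d in vision.cut_out(t,n)[:2]:
            ys,xs=np.nonzero(d["pixels"]); print(n,t,round(d["p"],2),d["bbox"],xs.mean().round(1),ys.mean().round(1),len(xs))
E
```

```text
scene lever_pad 0.86 [265.7, 164.6, 316.2, 212.5] 294.9 182.4 368
scene bolt_thumb 0.74 [313.7, 206.9, 346.5, 226.2] 328.5 217.0 161
scene bolt_thumb 0.74 [256.0, 161.2, 289.4, 178.8] 276.9 167.8 142
scene bolt 0.76 [311.4, 203.5, 346.9, 227.5] 326.3 216.0 177
scene lid 0.88 [228.0, 203.8, 358.8, 290.0] 293.7 243.2 6051
scene curing_box 0.9 [229.1, 161.9, 358.9, 318.2] 295.6 251.8 10203
scene lever 0.84 [258.1, 161.2, 315.7, 216.2] 293.4 183.9 498
scene tub 0.98 [357.5, 223.7, 389.3, 246.3] 372.2 234.4 645
scene spectacles 0.5 [309.0, 203.4, 350.0, 229.6] 326.5 215.8 188
scene spectacles 0.37 [354.7, 225.1, 388.1, 247.9] 372.0 234.5 636
top lever_pad 0.78 [341.8, 133.3, 358.0, 233.9] 352.2 198.5 593
top bolt_thumb 0.66 [367.7, 168.5, 382.5, 208.5] 376.9 190.6 359
top bolt_thumb 0.62 [273.1, 180.6, 315.8, 190.7] 297.0 186.6 171
top bolt 0.49 [275.2, 181.6, 314.2, 192.6] 296.9 186.4 172
top lid 0.48 [367.7, 167.9, 383.7, 212.2] 377.2 190.5 444
top curing_box 0.77 [261.3, 111.8, 360.4, 235.5] 311.0 156.0 7543
top curing_box 0.63 [464.1, 231.5, 479.1, 275.2] 467.0 252.7 193
top lever 0.91 [339.8, 134.5, 362.4, 234.8] 352.1 197.3 653
top lens_case 0.57 [302.5, 220.9, 321.2, 234.0] 312.1 227.7 226
top spectacles 0.96 [367.9, 167.5, 381.0, 208.9] 377.2 188.8 394
top spectacles 0.59 [258.2, 113.9, 360.7, 232.2] 310.4 155.6 7323
```

```bash
ls -la pics
```

```text
total 1340
drwxr-xr-x 2 agent agent   4096 Dec  7 04:31 .
drwxr-xr-x 3 agent agent   4096 Dec  7 04:31 ..
-rw-r--r-- 1 agent agent 354253 Dec  7 04:31 scene0.png
-rw-r--r-- 1 agent agent 436849 Dec  7 04:31 scene1.png
-rw-r--r-- 1 agent agent 294454 Dec  7 04:31 top0.png
-rw-r--r-- 1 agent agent 271031 Dec  7 04:31 top1.png
```

View pics/scene1.png

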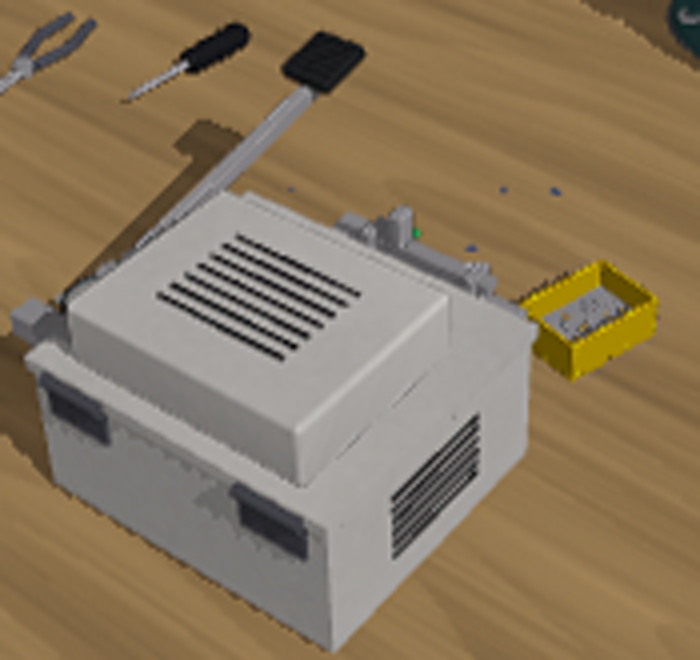

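View pics/top1.png

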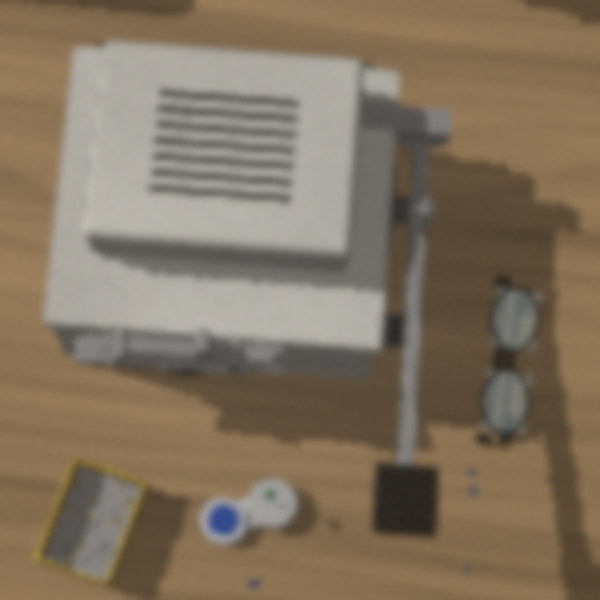

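```bash
cat > h.py <<'E'
from bench import monitor, vision, ctrl
import cv2, numpy as np
C={n:vision.camera_model(n) for n in("scene","top")}
def ray(n,u,v):
    m=C[n];d=np.array([(u-m["cx"])/m["fx"],-(v-m["cy"])/m["fy"],-1.]);P=m["pose"]
    return P[:3,3],P[:3,:3]@d
def atz(n,u,v,z):
    o,d=ray(n,u,v);return o+d*(z-o[2])/d[2]
def tri(a,b):
    o1,d1=ray("scene",*a);o2,d2=ray("top",*b)
    t=np.linalg.lstsq(np.c_[d1,-d2],o2-o1,rcond=None)[0]
    p,q=o1+d1*t[0],o2+d2*t[1];return (p+q)/2,np.linalg.norm(p-q)
def proj(n,X):
    P=C[n]["pose"];c=P[:3,:3].T@(np.asarray(X,float)-P[:3,3])
    m=C[n];return np.array([m["cx"]+m["fx"]*c[0]/-c[2],m["cy"]-m["fy"]*c[1]/-c[2]])
S=lambda x,y:(225+x/4-.4,155+y/4-.4)
T=lambda x,y:(250+x/4-.4,100+y/4-.4)
E
python3 - <<'E'
from h import *
np.set_printoptions(precision=1,suppress=True)
for nm,s,t in(("lid f+y",(535,325),(43,322)),("lid b+y",(325,522),(75,45)),
 ("pad c",(326,63),(406,499)),("pad back-y",(283,72),(438,466)),("pad back +y",(332,95),(377,464)),("pad fr +y",(366,52),(374,530)),("pad fr -y",(325,32),(436,535)),
 ("hous b+y",(296,425),(108,42)),("h f+y",(450,295),(88,235)),("h f-y",(225,195),(345,250)),("h b-y",(75,300),(360,62)),("thumbtop",(402,210),(262,350)),("thumb alt",(402,210),(195,340))):
    print(nm,*tri(S(*s),T(*t)))
for z in(122,154): print(z,"thumb scene",atz("scene",*S(402,210),z),[atz("top",*T(x,345),z) for x in(110,205,262)])
print("f-y lid",atz("top",*T(383,348),122),atz("top",*T(43,322),122))
for t in ((303,230),(312,227)): print(atz("top",*t,19))
E
```

```text
lid f+y [612.2 144.4 120.1] 4.471485216433481
lid b+y [827.3 151.  124.2] 3.27386528747723
pad c [ 505.  -126.   160.4] 0.28058843102229375
pad back-y [ 530.8 -146.1  157.8] 0.38555895097647336
pad back +y [ 527.4 -103.1  153.1] 2.5060895741183487
pad fr +y [ 480.9 -106.5  165.5] 1.2723267703094956
pad fr -y [ 481.3 -147.7  167.9] 0.6663494211494582
hous b+y [812.5 119.3 169.5] 3.6401077691985724
h f+y [666.5 115.1 166.3] 1.384856041239932
h f-y [676.2 -66.5 165.9] 1.3669945711287221
h b-y [816.1 -61.8 170.4] 0.5788097463348794
thumbtop [594.7  -2.1 136.8] 31.746765189738355
thumb alt [603.6  29.6 154.2] 6.327607517462245
122 thumb scene [572.5   0.  122. ] [array([598.9,  95.3, 122. ]), array([606.7,  26.9, 122. ]), array([611.3, -14.2, 122. ])]
154 thumb scene [605.   26.7 154. ] [array([591.4,  91.2, 154. ]), array([598.9,  24.7, 154. ]), array([603.4, -15.2, 154. ])]
f-y lid [ 619.  -101.6  122. ] [610.5 146.  122. ]
[492.8  10.3  19. ]
[505.2 -16.3  19. ]
```

```bash
cat > ov.py <<'E'
from h import *
import sys
yaw,tx,ty,px,py,pz=map(float,sys.argv[2:8])
c,s=np.cos(yaw),np.sin(yaw);X=np.array([c,s,0]);Y=np.array([-s,c,0]);Z=np.array([0,0,1.])
def lines():
    t=np.array([tx,ty,141])
    b=[t+a*8*X+b_*6*Y+d*13*Z for d in(-1,1) for a,b_ in((-1,-1),(1,-1),(1,1),(-1,1))]
    L=[(b[i],b[(i+1)%4]) for i in range(4)]+[(b[4+i],b[4+(i+1)%4]) for i in range(4)]+[(b[i],b[i+4]) for i in range(4)]
    p=np.array([px,py,pz]);q=[p+a*25*(X*np.cos(.2)-Z*np.sin(.2))+b_*22*Y for a,b_ in((-1,-1),(1,-1),(1,1),(-1,1))]
    return L+[(q[i],q[(i+1)%4]) for i in range(4)]
out=[]
for n,(x0,y0,w) in(("scene",(280,155,75)),("top",(290,165,75))):
    im=cv2.imread(f"pics/{n}0.png")[y0:y0+w,x0:x0+w]
    k=5.2;a=cv2.resize(im,None,fx=k,fy=k,interpolation=cv2.INTER_CUBIC);b=a.copy()
    f=lambda P:tuple(int(v) for v in ((proj(n,P)-[x0,y0]+.5)*k))
    for P,Q in lines(): cv2.line(b,f(P),f(Q),(0,0,255),1)
    out.append(np.vstack([a,b])[:, :])
o=np.hstack(out);o=cv2.resize(o,(600,600)) if 0 else o
cv2.imwrite(sys.argv[1],cv2.resize(o,None,fx=.76,fy=.76))
E
python3 ov.py pics/ov1.png .035 601 27 505 -126 168
```

```text
(no output)
```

View pics/ov1.png

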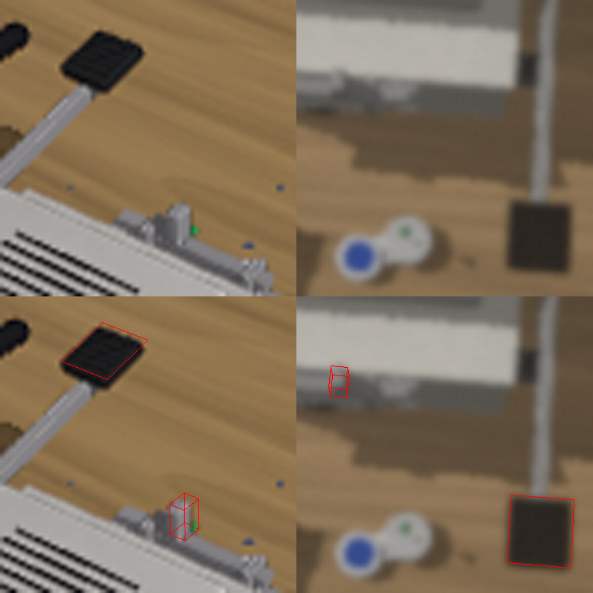

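The overlay fits: the thumb-piece is at about (601, 26) mm with yaw 0.035, and the pad's top centre is at about (505, -126, 162). In the enlarged pictures the thumb is at (181,225) in the scene half and (340,75) in the top half. Now I'll work out the approach move.

```bash
cat > go.py <<'E'
from h import *
from scipy.spatial.transform import Rotation as R
import sys
np.set_printoptions(precision=3,suppress=True)
s=monitor.state();Rt=R.from_quat(s["ee_rot"])
print("t",s["time"],"pos",s["position"],"F",s["wrist_force"],"q",s["joint_positions"])
print("axes\n",Rt.as_matrix())
if len(sys.argv)>4:
    p=np.array([float(v) for v in sys.argv[1:4]]);yaw=float(sys.argv[4])
    c,n=np.cos(yaw),np.sin(yaw)
    G=R.from_matrix(np.array([[-c,-n,0],[-n,c,0],[0,0,-1.]]))  # tool y=(-n,c,0), z down, x=y×z
    print("d cm",Rt.inv().apply(p-s["position"])/10,"rotvec",(Rt.inv()*G).as_rotvec())
E
python3 go.py 600 -8 300 .035
```

```text
t 1.1 pos [161.91  525.638 302.721] F [ 0.371  0.264 -0.031] q [ 1.169  0.087  1.371  0.     1.684 -0.103]
axes
 [[-0.956  0.294  0.   ]
 [ 0.294  0.956  0.   ]
 [ 0.     0.    -1.   ]]
d cm [-57.576 -38.104   0.267] rotvec [ 0.     0.    -0.334]
```

Call:
drive_tool(motion=[{"dx":-2,"dy":-1.3,"rz":-0.03,"hand":0},{"dx":-5.5,"dy":-3.6,"rz":-0.07,"hand":0},{"dx":-9,"dy":-6,"rz":-0.1,"hand":0},{"dx":-12.7,"dy":-8.4,"rz":-0.14,"hand":0},{"dx":-16.4,"dy":-10.8,"rz":-0.18,"hand":0},{"dx":-20,"dy":-13.2,"rz":-0.22,"hand":0},{"dx":-23.7,"dy":-15.7,"rz":-0.26,"hand":0},{"dx":-27.4,"dy":-18.1,"rz":-0.3,"hand":0},{"dx":-30,"dy":-19.9,"rz":-0.33,"hand":0},{"dx":-32,"dy":-21.2,"rz":-0.334,"hand":0}], squeeze=20)

```text
validation failed for argument at $.mo...
```

```bash
python3 go.py 600 -8 300 .035
```

```text
t 1.1 pos [161.91  525.638 302.721] F [ 0.371  0.264 -0.031] q [ 1.169  0.087  1.371  0.     1.684 -0.103]
axes
 [[-0.956  0.294  0.   ]
 [ 0.294  0.956  0.   ]
 [ 0.     0.    -1.   ]]
d cm [-57.576 -38.104   0.267] rotvec [ 0.     0.    -0.334]
```

Call:
drive_tool(motion=[{"rx":0,"ry":0,"rz":-0.03,"dx":-2,"dy":-1.3,"dz":0,"hand":0},{"rx":0,"ry":0,"rz":-0.07,"dx":-5.5,"dy":-3.6,"dz":0,"hand":0},{"rx":0,"ry":0,"rz":-0.1,"dx":-9,"dy":-6,"dz":0,"hand":0},{"rx":0,"ry":0,"rz":-0.14,"dx":-12.7,"dy":-8.4,"dz":0,"hand":0},{"rx":0,"ry":0,"rz":-0.18,"dx":-16.4,"dy":-10.8,"dz":0,"hand":0},{"rx":0,"ry":0,"rz":-0.22,"dx":-20,"dy":-13.2,"dz":0,"hand":0},{"rx":0,"ry":0,"rz":-0.26,"dx":-23.7,"dy":-15.7,"dz":0,"hand":0},{"rx":0,"ry":0,"rz":-0.3,"dx":-27.4,"dy":-18.1,"dz":0,"hand":0},{"rx":0,"ry":0,"rz":-0.33,"dx":-30,"dy":-19.9,"dz":0,"hand":0},{"rx":0,"ry":0,"rz":-0.334,"dx":-32,"dy":-21.2,"dz":0,"hand":0}], squeeze=20)

```text
time: 2.1
position: [406.4, 227.0, 302.8]
ee_rot: [-0.017, 1.0, -0.0, 0.0]
wrist_force: [0.1, 0.5, 0.4]
grip_width: 0.18
```

```bash
python3 go.py 600 -8 290 .035
```

```text
t 2.1 pos [406.401 226.962 302.845] F [0.132 0.515 0.408] q [ 0.388 -0.103  1.559 -0.     1.685 -1.217]
axes
 [[-0.999 -0.034  0.001]
 [-0.034  0.999 -0.   ]
 [-0.001 -0.    -1.   ]]
d cm [-18.558 -24.134   1.298] rotvec [-0.     0.001 -0.001]
```

Call:
drive_tool(motion=[{"rx":0,"ry":0,"rz":0,"dx":-2,"dy":-2.6,"dz":0,"hand":0},{"rx":0,"ry":0,"rz":0,"dx":-4.5,"dy":-5.8,"dz":0,"hand":0},{"rx":0,"ry":0,"rz":0,"dx":-7,"dy":-9.1,"dz":0,"hand":0},{"rx":0,"ry":0,"rz":0,"dx":-9.7,"dy":-12.6,"dz":0,"hand":0},{"rx":0,"ry":0,"rz":0,"dx":-12.4,"dy":-16.1,"dz":0,"hand":0},{"rx":0,"ry":0,"rz":0,"dx":-15,"dy":-19.5,"dz":0,"hand":0},{"rx":0,"ry":0,"rz":0,"dx":-17.5,"dy":-22.5,"dz":0.5,"hand":0},{"rx":0,"ry":0,"rz":0,"dx":-18.5,"dy":-24.1,"dz":1.2,"hand":0},{"rx":0,"ry":0,"rz":0,"dx":-18.5,"dy":-24.1,"dz":2.5,"hand":0},{"rx":0,"ry":0,"rz":0,"dx":-18.5,"dy":-24.1,"dz":3.5,"hand":0}])

```text
time: 3.1
position: [598.6, -6.9, 266.2]
ee_rot: [-0.017, 1.0, 0.001, -0.001]
wrist_force: [0.1, 1.1, -0.3]
grip_width: 0.004
```

```bash
python3 go.py 600 -8 237 .035; python3 - <<'E'
from h import *
a=[cv2.resize(vision.snapshot(n)[y:y+100,x:x+100,::-1],(400,400),interpolation=cv2.INTER_CUBIC) for n,x,y in(("scene",270,150),("top",265,140))]
cv2.imwrite("pics/a1.png",np.hstack(a))
E
```

```text
t 3.1 pos [598.588  -6.886 266.245] F [ 0.079  1.132 -0.329] q [-0.107  0.206  1.309  0.001  1.629 -1.711]
axes
 [[-0.999 -0.034 -0.002]
 [-0.034  0.999  0.001]
 [ 0.002  0.001 -1.   ]]
d cm [-0.142 -0.12   2.924] rotvec [ 0.001 -0.002 -0.001]
```

View pics/a1.png

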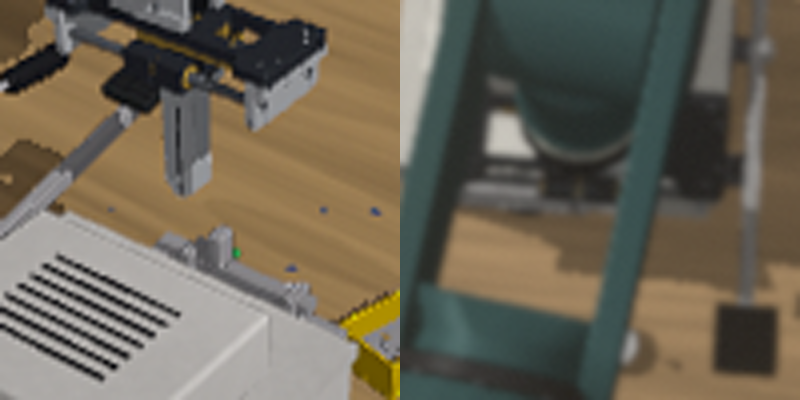

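The closed fingertips (188,190) stand above and on the -y side of the thumb-piece (220,245), as planned. I'll lower them and then feel along +y.

Call:
drive_tool(motion=[{"rx":0,"ry":0,"rz":0,"dx":-0.1,"dy":-0.1,"dz":1.2,"hand":0},{"rx":0,"ry":0,"rz":0,"dx":-0.1,"dy":-0.1,"dz":2.4,"hand":0},{"rx":0,"ry":0,"rz":0,"dx":-0.1,"dy":-0.1,"dz":2.9,"hand":0},{"rx":0,"ry":0,"rz":0,"dx":-0.1,"dy":0.2,"dz":2.9,"hand":0},{"rx":0,"ry":0,"rz":0,"dx":-0.1,"dy":0.6,"dz":2.9,"hand":0},{"rx":0,"ry":0,"rz":0,"dx":-0.1,"dy":1.0,"dz":2.9,"hand":0},{"rx":0,"ry":0,"rz":0,"dx":-0.1,"dy":1.3,"dz":2.9,"hand":0},{"rx":0,"ry":0,"rz":0,"dx":-0.1,"dy":1.6,"dz":2.9,"hand":0},{"rx":0,"ry":0,"rz":0,"dx":-0.1,"dy":1.9,"dz":2.9,"hand":0}])

```text
time: 4.1
position: [598.2, 12.7, 237.0]
ee_rot: [-0.018, 1.0, 0.0, -0.002]
wrist_force: [0.3, -2.7, 2.5]
grip_width: 0.001
```

Contact is at about TCP y = 10, with roughly 2–3 N, which matches the bolt's friction. I'll keep pushing.

Call:
drive_tool(motion=[{"rx":0,"ry":0,"rz":0,"dx":0,"dy":0.3,"dz":0,"hand":0},{"rx":0,"ry":0,"rz":0,"dx":0,"dy":0.6,"dz":0,"hand":0},{"rx":0,"ry":0,"rz":0,"dx":0,"dy":0.9,"dz":0,"hand":0},{"rx":0,"ry":0,"rz":0,"dx":0,"dy":1.2,"dz":0,"hand":0},{"rx":0,"ry":0,"rz":0,"dx":0,"dy":1.5,"dz":0,"hand":0},{"rx":0,"ry":0,"rz":0,"dx":0,"dy":1.8,"dz":0,"hand":0},{"rx":0,"ry":0,"rz":0,"dx":0,"dy":2.1,"dz":0,"hand":0},{"rx":0,"ry":0,"rz":0,"dx":0,"dy":2.3,"dz":0,"hand":0}])

```text
time: 4.9
position: [597.4, 36.0, 237.1]
ee_rot: [-0.018, 1.0, 0.0, -0.001]
wrist_force: [0.9, -2.5, 0.4]
grip_width: 0.006
```

Call:
drive_tool(motion=[{"rx":0,"ry":0,"rz":0,"dx":0,"dy":0.2,"dz":0,"hand":0},{"rx":0,"ry":0,"rz":0,"dx":0,"dy":0.4,"dz":0,"hand":0},{"rx":0,"ry":0,"rz":0,"dx":0,"dy":0.5,"dz":0,"hand":0}])

```text
time: 5.2
position: [597.3, 39.5, 237.1]
ee_rot: [-0.017, 1.0, -0.002, -0.001]
wrist_force: [0.7, -7.7, 0.5]
grip_width: 0.005
```

Call:
drive_tool(motion=[{"rx":0,"ry":0,"rz":0,"dx":0,"dy":0.2,"dz":0,"hand":0},{"rx":0,"ry":0,"rz":0,"dx":0,"dy":0.3,"dz":0,"hand":0}])

```text
time: 5.4
position: [597.3, 40.1, 237.2]
ee_rot: [-0.016, 1.0, -0.005, -0.001]
wrist_force: [0.3, -9.4, 0.6]
grip_width: 0.003
```

The force rises at y≈40 with almost no further motion, so the bolt is at its stop. I'll back off, lift clear, and then look.

Call:
drive_tool(motion=[{"rx":0,"ry":0,"rz":0,"dx":0,"dy":-0.8,"dz":0,"hand":0},{"rx":0,"ry":0,"rz":0,"dx":0,"dy":-1.2,"dz":-1,"hand":0},{"rx":0,"ry":0,"rz":0,"dx":0,"dy":-1.5,"dz":-3,"hand":0},{"rx":0,"ry":0,"rz":0,"dx":0,"dy":-2,"dz":-5,"hand":0},{"rx":0,"ry":0,"rz":0,"dx":0.5,"dy":-3,"dz":-6,"hand":0},{"rx":0,"ry":0,"rz":0,"dx":2,"dy":-6,"dz":-6.2,"hand":0},{"rx":0,"ry":0,"rz":0,"dx":4,"dy":-9.5,"dz":-6.2,"hand":0},{"rx":0,"ry":0,"rz":0,"dx":6,"dy":-13,"dz":-6.2,"hand":0},{"rx":0,"ry":0,"rz":0,"dx":7.5,"dy":-15,"dz":-6.2,"hand":0},{"rx":0,"ry":0,"rz":0,"dx":8.5,"dy":-16.5,"dz":-6.2,"hand":0}])

```text
time: 6.4
position: [516.4, -128.5, 301.4]
ee_rot: [-0.015, 1.0, -0.005, -0.001]
wrist_force: [-0.1, -0.1, 0.6]
grip_width: 0.006
```

```bash
python3 go.py 503 -125 300 .035; python3 - <<'E'
from h import *
a=[cv2.resize(vision.snapshot(n)[y:y+100,x:x+100,::-1],(400,400),interpolation=cv2.INTER_CUBIC) for n,x,y in(("scene",270,150),("top",265,140))]
cv2.imwrite("pics/a2.png",np.hstack(a))
E
```

```text
t 6.4 pos [ 516.365 -128.473  301.414] F [-0.149 -0.139  0.576] q [-0.346  0.048  1.415 -0.01   1.678 -1.948]
axes
 [[-1.    -0.031 -0.003]
 [-0.031  0.999 -0.01 ]
 [ 0.003 -0.01  -1.   ]]
d cm [1.325 0.389 0.142] rotvec [-0.01  -0.003 -0.004]
```

View pics/a2.png

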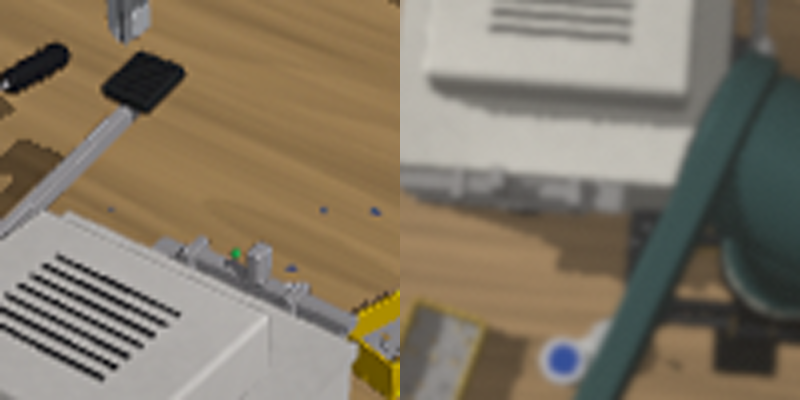

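The thumb-piece now stands at (260,258) in the picture, well along toward the far staple. The lid is still shut. I'll check the travel numerically.

```bash
python3 - <<'E'
from h import *
print(atz("scene",270+220/4,150+230/4,154),atz("scene",270+260/4,150+245/4,154))
E
```

```text
[606.51847734  27.56129662 154.        ] [603.08406993  58.66673279 154.        ]
```

Call:
drive_tool(motion=[{"rx":-0.01,"ry":0,"rz":0,"dx":1.3,"dy":0.4,"dz":0.5,"hand":0},{"rx":-0.01,"ry":0,"rz":0,"dx":1.3,"dy":0.4,"dz":1.5,"hand":0},{"rx":-0.01,"ry":0,"rz":0,"dx":1.3,"dy":0.4,"dz":2.4,"hand":0},{"rx":-0.01,"ry":0,"rz":0,"dx":1.3,"dy":0.4,"dz":2.8,"hand":0},{"rx":-0.01,"ry":0,"rz":0,"dx":1.3,"dy":0.4,"dz":3.1,"hand":0},{"rx":-0.01,"ry":0,"rz":0,"dx":1.3,"dy":0.4,"dz":3.3,"hand":0}])

```text
time: 7.1
position: [503.7, -125.0, 268.0]
ee_rot: [-0.015, 1.0, 0.0, -0.002]
wrist_force: [-0.6, -0.1, 1.9]
grip_width: 0.006
```

The bolt has travelled about 31 mm by camera. Light contact with the pad seems to start now, so I'll press down slowly along the pad's arc.

Call:
drive_tool(motion=[{"rx":0,"ry":0,"rz":0,"dx":0,"dy":0,"dz":0.3,"hand":0},{"rx":0,"ry":0,"rz":0,"dx":0,"dy":0,"dz":0.6,"hand":0},{"rx":0,"ry":0,"rz":0,"dx":0.1,"dy":0,"dz":0.9,"hand":0}])

```text
time: 7.4
position: [502.6, -125.1, 262.0]
ee_rot: [-0.015, 1.0, -0.0, -0.001]
wrist_force: [-5.2, 1.2, 12.2]
grip_width: 0.004
```

Call:
drive_tool(motion=[{"rx":0,"ry":0,"rz":0,"dx":0.1,"dy":0,"dz":0.5,"hand":0},{"rx":0,"ry":0,"rz":0,"dx":0.2,"dy":0,"dz":0.8,"hand":0},{"rx":0,"ry":0,"rz":0,"dx":0.3,"dy":0,"dz":1.1,"hand":0},{"rx":0,"ry":0,"rz":0,"dx":0.3,"dy":0,"dz":1.4,"hand":0},{"rx":0,"ry":0,"rz":0,"dx":0.4,"dy":0,"dz":1.7,"hand":0},{"rx":0,"ry":0,"rz":0,"dx":0.4,"dy":0,"dz":2.0,"hand":0}])

```text
time: 8.0
position: [498.7, -125.1, 245.2]
ee_rot: [-0.015, 1.0, -0.001, 0.0]
wrist_force: [-5.1, 2.4, 11.2]
grip_width: 0.004
```

```bash
python3 go.py; python3 - <<'E'
from h import *
a=[cv2.resize(vision.snapshot(n)[y:y+150,x:x+150,::-1],(400,400),interpolation=cv2.INTER_CUBIC) for n,x,y in(("scene",220,140),("top",255,100))]
cv2.imwrite("pics/a3.png",np.hstack(a))
E
```

```text
t 8.0 pos [ 498.687 -125.147  245.188] F [-5.083  2.427 11.203] q [-0.355  0.025  1.55  -0.002  1.565 -1.956]
axes
 [[-1.    -0.03   0.   ]
 [-0.03   1.    -0.002]
 [-0.    -0.002 -1.   ]]
```

View pics/a3.png

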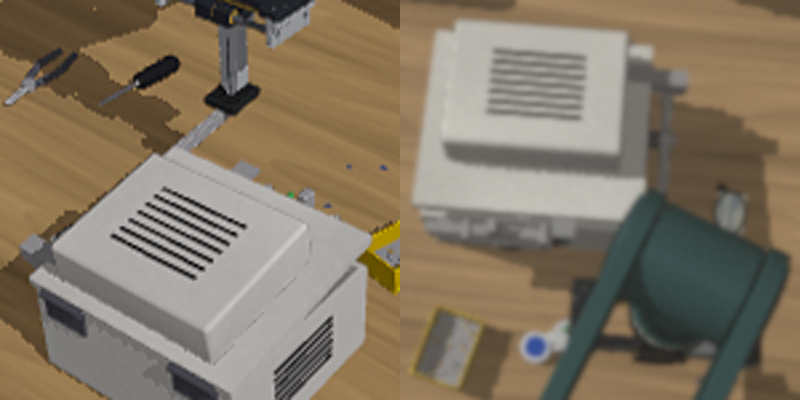

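The lid is rising: its front edge has lifted off the box around (350,270) in the left half. The fingertip sits in the middle of the pad at (233,97). I'll continue along the arc.

Call:
drive_tool(motion=[{"rx":0,"ry":0,"rz":0,"dx":0.2,"dy":0,"dz":0.6,"hand":0},{"rx":0,"ry":0,"rz":0,"dx":0.3,"dy":0,"dz":0.9,"hand":0},{"rx":0,"ry":0,"rz":0,"dx":0.4,"dy":0,"dz":1.2,"hand":0},{"rx":0,"ry":0,"rz":0,"dx":0.5,"dy":0,"dz":1.5,"hand":0},{"rx":0,"ry":0,"rz":0,"dx":0.5,"dy":0,"dz":1.8,"hand":0},{"rx":0,"ry":0,"rz":0,"dx":0.6,"dy":0,"dz":2.1,"hand":0},{"rx":0,"ry":0,"rz":0,"dx":0.6,"dy":0,"dz":2.4,"hand":0},{"rx":0,"ry":0,"rz":0,"dx":0.6,"dy":0,"dz":2.7,"hand":0},{"rx":0,"ry":0,"rz":0,"dx":0.6,"dy":0,"dz":3.0,"hand":0},{"rx":0,"ry":0,"rz":0,"dx":0.6,"dy":0,"dz":3.3,"hand":0}])

```text
time: 9.1
position: [494.4, -125.2, 214.5]
ee_rot: [-0.015, 1.0, -0.001, 0.003]
wrist_force: [0.3, 1.6, 8.0]
grip_width: 0.005
```

Tips are at about 117 mm and the force is falling, as expected. I'll carry on to about 80 mm, where the arc starts to turn back toward the box.

Call:
drive_tool(motion=[{"rx":0,"ry":0,"rz":0,"dx":0,"dy":0,"dz":0.6,"hand":0},{"rx":0,"ry":0,"rz":0,"dx":0,"dy":0,"dz":0.9,"hand":0},{"rx":0,"ry":0,"rz":0,"dx":0,"dy":0,"dz":1.2,"hand":0},{"rx":0,"ry":0,"rz":0,"dx":0,"dy":0,"dz":1.5,"hand":0},{"rx":0,"ry":0,"rz":0,"dx":0,"dy":0,"dz":1.8,"hand":0},{"rx":0,"ry":0,"rz":0,"dx":0,"dy":0,"dz":2.1,"hand":0},{"rx":0,"ry":0,"rz":0,"dx":0,"dy":0,"dz":2.4,"hand":0},{"rx":0,"ry":0,"rz":0,"dx":-0.1,"dy":0,"dz":2.7,"hand":0},{"rx":0,"ry":0,"rz":0,"dx":-0.1,"dy":0,"dz":3.0,"hand":0},{"rx":0,"ry":0,"rz":0,"dx":-0.1,"dy":0,"dz":3.4,"hand":0}])

```text
time: 10.1
position: [495.4, -125.2, 182.0]
ee_rot: [-0.015, 1.0, -0.001, 0.003]
wrist_force: [-4.6, 1.1, 6.1]
grip_width: 0.005
```

```bash
python3 go.py; python3 - <<'E'
from h import *
a=[cv2.resize(vision.snapshot(n)[y:y+150,x:x+150,::-1],(400,400),interpolation=cv2.INTER_CUBIC) for n,x,y in(("scene",220,140),("top",255,100))]
cv2.imwrite("pics/a4.png",np.hstack(a))
E
```

```text
t 10.1 pos [ 495.405 -125.213  181.99 ] F [-4.616  1.12   6.112] q [-0.358  0.053  1.649 -0.     1.432 -1.96 ]
axes
 [[-1.    -0.03   0.006]
 [-0.03   1.    -0.003]
 [-0.006 -0.003 -1.   ]]
```

View pics/a4.png

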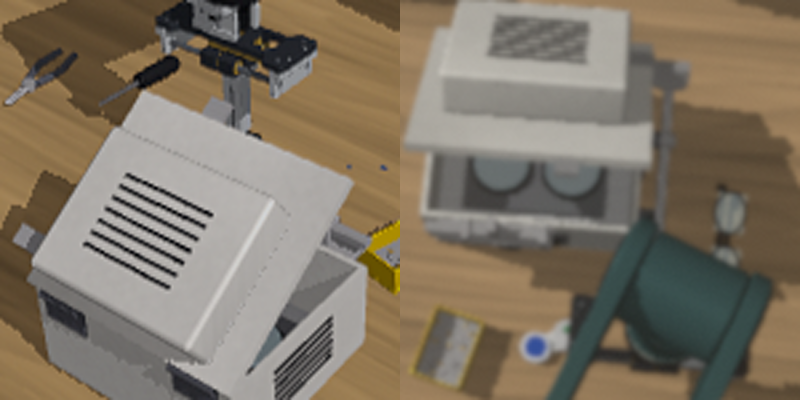

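The lid is about two-thirds up and the lenses show at (500,175) and (570,175) in the right half. I'm pushing slightly too much toward the pivot, so I'll hold x for the last stretch.

Call:
drive_tool(motion=[{"rx":0,"ry":0,"rz":0,"dx":0.1,"dy":0,"dz":0.6,"hand":0},{"rx":0,"ry":0,"rz":0,"dx":0.1,"dy":0,"dz":0.9,"hand":0},{"rx":0,"ry":0,"rz":0,"dx":0,"dy":0,"dz":1.2,"hand":0},{"rx":0,"ry":0,"rz":0,"dx":0,"dy":0,"dz":1.4,"hand":0},{"rx":0,"ry":0,"rz":0,"dx":0,"dy":0,"dz":1.6,"hand":0},{"rx":0,"ry":0,"rz":0,"dx":-0.1,"dy":0,"dz":1.8,"hand":0},{"rx":0,"ry":0,"rz":0,"dx":-0.1,"dy":0,"dz":2.0,"hand":0}])

```text
time: 10.9
position: [497.4, -125.2, 162.8]
ee_rot: [-0.015, 1.0, -0.001, 0.004]
wrist_force: [-1.1, 2.0, 5.6]
grip_width: 0.005
```

Call:
drive_tool(motion=[{"rx":0,"ry":0,"rz":0,"dx":0,"dy":0,"dz":0.4,"hand":0},{"rx":0,"ry":0,"rz":0,"dx":0,"dy":0,"dz":0.6,"hand":0},{"rx":0,"ry":0,"rz":0,"dx":0,"dy":0,"dz":0.8,"hand":0}])

```text
time: 11.2
position: [498.0, -125.2, 159.9]
ee_rot: [-0.015, 1.0, -0.002, 0.005]
wrist_force: [-11.7, 4.0, 28.6]
grip_width: 0.008
```

Force rises to 28 N with the tips at about 63 mm, which is the stop. I'll ease to a moderate holding push and check that it stays steady.

Call:
drive_tool(motion=[{"rx":0,"ry":0,"rz":0,"dx":0,"dy":0,"dz":0.4,"hand":0},{"rx":0,"ry":0,"rz":0,"dx":0,"dy":0,"dz":0.3,"hand":0},{"rx":0,"ry":0,"rz":0,"dx":0,"dy":0,"dz":0.3,"hand":0},{"rx":0,"ry":0,"rz":0,"dx":0,"dy":0,"dz":0.3,"hand":0},{"rx":0,"ry":0,"rz":0,"dx":0,"dy":0,"dz":0.3,"hand":0}])

```text
time: 11.7
position: [497.9, -125.1, 160.5]
ee_rot: [-0.016, 1.0, -0.002, 0.006]
wrist_force: [-8.0, 2.0, 14.9]
grip_width: 0.006
```

```bash
python3 - <<'E'
from h import *
a=[cv2.resize(vision.snapshot(n)[y:y+150,x:x+150,::-1],(400,400),interpolation=cv2.INTER_CUBIC) for n,x,y in(("scene",220,140),("top",255,100))]
cv2.imwrite("pics/a5.png",np.hstack(a))
E
python3 go.py
```

```text
t 11.8 pos [ 497.886 -125.089  160.445] F [-7.774  2.258 15.415] q [-0.357  0.073  1.673  0.     1.383 -1.959]
axes
 [[-0.999 -0.031  0.011]
 [-0.031  1.    -0.004]
 [-0.011 -0.004 -1.   ]]
```

View pics/a5.png

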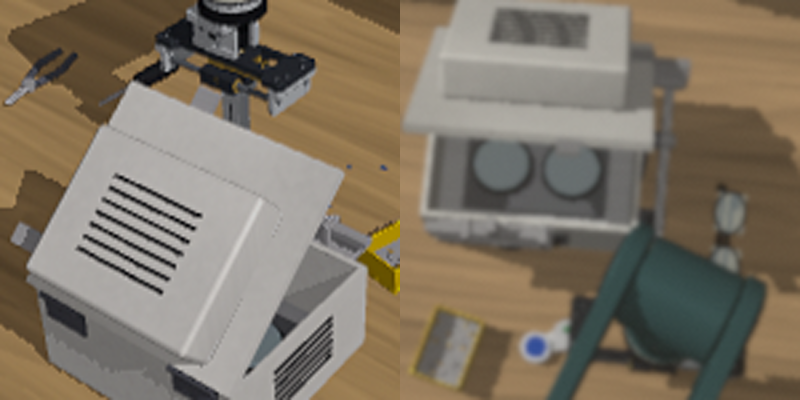

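```bash
python3 - <<'E'
from h import *
for s,t in(((345,172),(4,128)),((135,85),(253,146))):
    p,e=tri((220+s[0]*.375,140+s[1]*.375),(255+t[0]*.375,100+t[1]*.375)); print(p,e,np.arctan2(p[2]-116,829-p[0]),np.arcsin((p[2]-118)/215))
print(monitor.state()["wrist_force"],monitor.state()["position"])
E
```

```text
[662.82605247 146.20717511 252.16109992] 1.3934209692248858 0.6864521799052968 0.6738577105620321
[672.66707037 -98.77952816 251.1949016 ] 0.39543912071343934 0.713017077682283 0.6681198273368829
[-7.77408859  2.25835172 15.41539874] [ 497.88607967 -125.08928493  160.44498382]
```

The camera puts the lid at about 0.68–0.70 rad, and the push holds steady at about 15 N. I'm handing in.

```bash
python3 - <<'E'
from bench import job_done, monitor
print(job_done()); s=monitor.state(); print(s["time"],s["position"],s["wrist_force"])
E
```

```text
the job is handed in; nothing more can be done
None
the job is handed in; nothing more can be done
```

I slid the bolt fully back and pressed the lever pad down to its stop. The job is handed in with the fingertips still holding the pad and the lid up. No verdict was reported, and the final state could not be read after hand-in.

- **Bolt:** I pushed the thumb-piece along the box's +y with the closed fingertips until the force rose to about 9 N with almost no further movement. The camera showed about 31 mm of travel with the lid still shut.
- **Lever:** I pressed the pad down along its arc over about 4 s. The force on the fingers fell from about 12 N to 6 N, then rose to 28 N at the stop with the tips about 63 mm above the bench. I eased it to a hold of about 15 N.
- **Lid:** two-view measurement of its front corners gave about 0.67–0.71 rad of tilt, against the 0.62 needed.
- **Other things on the bench:** no forces suggested contact with the lid or anything loose, and what I could see in the pictures (tub, lens case, spectacles, pliers) looked unmoved. I did not measure their positions, and the arm hid part of the bench.

The measurements roughly agreed. The pad's height came out at 160–168 mm by camera against about 170 mm in the text. The lid corners matched between the two views to within about 1.5 mm.

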